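Snap the last cover cap onto the bare stud and hold it down

TASK

Two of the three studs on the shelf's joint plate already wear their snap caps. Pick up the loose cap from the mat, press it onto the stud that is still bare until it clicks, and keep pressing down firmly (about 10 N) so that the spring washer under it stays squeezed; finish like that, still pressing on the cap, without letting go. Leave the tyre lever and the tin box where they are.

Things in the scene. Friction and masses are not known exactly. Their poses are not given: they have to be found in the camera images.
- cap: the loose black plastic snap cap, round, 38 mm outside diameter, 39 mm high (slightly domed top), standing mouth down on the mat. Origin: middle of the rim of its mouth (its underside), z up through the top. Mouth: a 20 mm bore 5 mm deep (the lip), above it a 26 mm wide cavity up to 30 mm above the rim. 25 to 50 g, grips by its round side.
- mat: red hard silicone mat, 130 x 130 x 5 mm, fixed, the loose cap stands on it; origin at the centre of its underside, top 5 mm above the origin
- joint_plate: aluminium joint plate 70 mm (x) x 280 mm (y) x 6 mm, fixed flat on the shelf; origin at the centre of its underside. Its three stud places lie in a row along its y, 85 mm apart. Which of the three is the bare one changes from start to start.
- place_a (a point): axis of the stud place at the plate's +y end, at the plate's top face (6 mm above the shelf). The bare stud, at whichever place: steel post 18 mm diameter, 29 mm high above the plate's top, its last 6 mm tapered; four sprung bulges around it, 24 mm across, centred 16 mm above the plate's top; round its foot a sprung washer, 42 mm across, its top 5.5 mm above the plate's top when free
- place_b (a point): the same for the middle place. Snapping on, at any place: the cap's rim meets the bulges about 22 mm above the plate's top; pushing on takes about 8 to 15 N; past the peak the force falls, and with the rim about 11 mm above the plate's top the bulges snap out and pull the cap down (the click) to rest on the washer, rim about 5 mm above the plate's top
- place_c (a point): the same for the place at the plate's -y end
- fitted_cap_1: a cap like the loose one, already fitted and fixed on one of the three places; origin at the middle of its rim, 5 mm above the plate's top
- fitted_cap_2: the other already fitted cap, likewise
- washer (a joint): how far the spring washer of the bare stud is pressed down, in m: 0 free, under 0.0006 with the cap snapped on and left alone, 0.0035 fully squeezed (10.5 N); it gives 3 N per mm
- tyre_lever: brushed aluminium tyre lever, about 130 x 19 x 10 mm, lying flat near the robot; bystander; origin under its middle, x along it
- tin_box: closed tin box 89 x 129 x 62 mm, bystander; origin at the centre of its underside
- tilt_bin: tilt-out bin of clear plastic in a grey sheet frame, 130 x 162 x 130 mm, fixed to the shelf, the bucket leaning out about 50 mm towards the robot; bystander; origin at the centre of its underside
Things that resemble listed ones, but are neither listed nor needed, are in the scene too. Leave any orange look-alike of the cap alone.

How it is judged:
By the outcome, as a careful person would: the job done as asked, in the order asked, and still so for the second after the job is handed in, while the arm keeps its last pose, push and grip.
It also fails if it takes over 48 s, if anything falls off the work surface, if the arm or the gripper's body presses on something with over 40 N, if the wrist force passes 120 N, or if a joint passes its speed limit or range.

ROBOT

A 6-joint arm with a two-finger parallel gripper is mounted at the origin on the work surface. World frame = base frame: x ahead of the robot, y to its left, z up, the work surface at z = 0. Lengths are in mm, angles in rad, forces in N, time in s.
With the tool pointing down it reaches from about 275 to 825 mm from the base axis. Payload 4.9 kg.
Tool frame: the origin (TCP) lies midway between the tips of the shut fingers; the grasp point (between the pads) lies 19 mm behind it; z points along the fingers, x is the direction in which the jaws open and shut, and the axes are right-handed (so a half turn about z gives the same grasp; the last joint's range is limited). The gripper opens to 85 mm and grips with 20 to 120 N. Pads are 22 mm wide; open, the fingers measure 114 mm over their backs; the gripper's body (76 mm by 85 mm) begins 54 mm behind the grasp point. The pads swing forward as they close: fully open they stand 13 mm farther back than shut.
Start: joints at [1.129, 0.326, -0.193, 1.052, 0, 1.437], TCP at [166.624, 524.171, 231.281] pointing down, gripper open.
Joint ranges: [-2.65, 2.65], [-0.97, 1.79], [-1.3, 1.35], [-1.93, 2.1], [-1.47, 1.37], [-3.14, 3.14]. Speed limits (rad/s): [2.57, 2.57, 3.14, 3.14, 3.14, 3.14].

INTERFACE

Orientations are given as a 3x3 rotation matrix whose columns are the frame's x, y, z axes.
In Python, from rig import bot gives the robot as it stands. The module is installed in compiled form; this text tells all that it offers.
- The arm moves only by the tool move_arm, never from a script. Its argument "rows" is a list of rows, each an object with "jaw": the opening in per cent of the stroke, from 0 (shut) to 100 (fully open); "dp": the shift along the tool's x, y, z in units of 30 mm (1.0 is 30 mm), a list of three; "rotation": the turn, a rotation vector about the tool's x, y, z in rad, a list of three. A call has 1 to 20 rows; each row shifts and turns the commanded pose from where the row before left it, along the tool's axes as they then stand; what a row does not reach is not made up. A row lasts 1/10 s, in which the tool goes at most 50 mm and 8.59 degrees, less where a joint would pass 70% of its speed; a pose out of reach is approached as far as the arm can. A call is refused whole if a number of a shift passes 1 or a number of a turn 0.15, either way. A call with a gripper value outside its range is refused whole. The fingers move at their own pace and stop on an object; "force" is the grip in N (left out, the last holds). Time passes only in rows, so rows that do not move let the fingers close. It gives the time, the measured TCP pose, the force and the opening at its end, in the units of the state.
- bot.observe(): the state, without advancing time (a new reading comes with each control period).
- bot.capture(name): name is "side" or "top"; returns a dict with "color" (384x512x3 uint8, red, green, blue), "z_map" (384x512 float32, mm along the optical axis (not along the pixel's ray), 0 where there is no reading), "vertical_fov" (degrees; the focal length in pixels is half the picture's height over the tangent of half this angle, whatever the lens; pixels are square), "cx", "cy" (the principal point, pixels), "R" (3x3) and "t" (3): a world point X has camera coordinates R X + t. Camera axes: x right, y down, z forward; pixel columns grow to the right and rows downward; lengths in mm; the calibration is good to about 2 mm. A picture is of the moment at which its call begins.
- bot.job_done(): hands the job in, once; it reports no verdict.
The state is a dict: "t": time; "joint_positions": joint angles; "joint_vel": joint speeds; "joint_efforts": joint torques, N m; "position": TCP position; "tcp_rot": TCP orientation; "ft_force": force on the tool from outside, world axes, zero at the start; "wrist_torque": the same for the moment, N m; "width": finger opening in mm.
Only numpy, scipy, OpenCV 4.12 (cv2) and the standard library are available. Lean on these libraries where they do the work, as an engineer would, in place of code of your own. Each camera call takes 0.05 s, during which the arm holds its last target. There are 200 camera calls.

## Working session

There is one attempt and no reset: what is moved stays moved. The work goes in short steps, Python scripts to look and compute and a tool call to move; the robot and the scene stay as the last step left them, time stands still between calls to the robot, and variables do not carry over. Pictures are saved under pics/ and viewed, about 8 in all and at most 12, crops included, and the job is handed in when it is done.

Besides the shell and the picture viewer there is one more tool, called as name(argument=value, ...) on one line, values as JSON. move_arm: Moves the arm, as the interface text tells. Its arguments: {"type":"object","properties":{"rows":{"type":"array"},"force":{"type":"number"}},"required":["rows"]}

```bash
mkdir -p pics; cat > h.py <<'E'
import numpy as np, cv2
from rig import bot
def cap(n):
    c=bot.capture(n); c['f']=192/np.tan(np.radians(c['vertical_fov'])/2); c['R']=np.array(c['R']); c['t']=np.array(c['t']); return c
def world(c):
    v,u=np.mgrid[:384,:512]; z=c['z_map']
    P=np.stack([(u-c['cx'])/c['f']*z,(v-c['cy'])/c['f']*z,z],-1)
    return (P-c['t'])@c['R']
def onplane(c,u,v,h):
    d=c['R'].T@np.array([(u-c['cx'])/c['f'],(v-c['cy'])/c['f'],1]); o=-c['R'].T@c['t']
    return o+d*(h-o[2])/d[2]
E
python3 - <<'E'
from h import *
for n in('side','top'):
    c=cap(n); np.save(n+'.npy',c,allow_pickle=True)
    cv2.imwrite(f'pics/{n}1.png',cv2.resize(c['color'][...,::-1],(768,576),interpolation=cv2.INTER_CUBIC))
    print(n,c['f'],c['cx'],c['cy'],(-c['R'].T@c['t']).round(),c['R'].round(3).tolist(),(c['z_map']>0).mean())
print(bot.observe())
E
```

```text
side 360.87277258301947 255.48755739077058 195.2753635446433 [ 212. -816.  653.] [[0.92, -0.393, 0.002], [-0.209, -0.494, -0.844], [0.332, 0.776, -0.536]] 0.9960530598958334
top 380.7154817404286 252.0179536161572 189.90181678289997 [ 350.   28. 1105.] [[0.006, -1.0, 0.006], [-0.982, -0.007, -0.188], [0.188, -0.005, -0.982]] 0.9960225423177084
{'t': 0.1, 'joint_positions': array([ 1.12877640e+00,  3.26845700e-01, -1.93459431e-01,  1.05198893e+00,
       -9.78169808e-07,  1.43661756e+00]), 'joint_vel': array([ 0.000322  , -0.00254592,  0.00110869,  0.00106113,  0.00109432,
       -0.00171771]), 'joint_efforts': array([ 2.52490536e-04, -4.44238544e+01,  2.63037837e+01,  7.88823003e-03,
       -1.95400935e-04,  7.68457085e-06]), 'position': array([166.41310044, 523.69445003, 230.60251415]), 'tcp_rot': array([[ 3.03001516e-01,  9.52989859e-01, -6.39797153e-04],
       [ 9.52988918e-01, -3.03002126e-01, -1.35420741e-03],
       [-1.48440583e-03, -1.99392697e-04, -9.99998878e-01]]), 'ft_force': array([-0.26179442, -0.40582024,  0.18979074]), 'wrist_torque': array([-0.01399656, -0.00776328,  0.05636093]), 'width': 85.28701601214117}
```

View pics/top1.png

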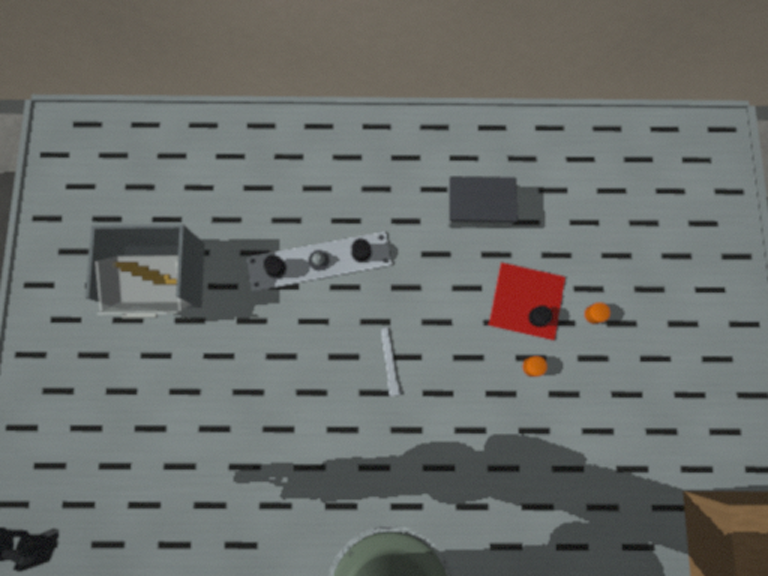

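View pics/side1.png

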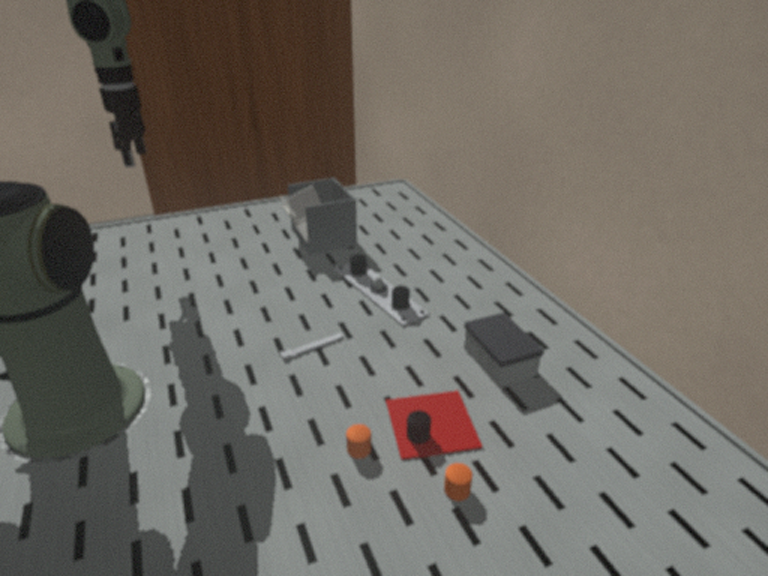

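The top view shows the loose cap at about (540,316) on the red mat, and the bare stud in the middle at (319,260). The fitted caps are at (275,266) and (361,250), and the orange decoys at (598,313) and (536,366). In the side view the loose cap is at (419,428).

```bash
python3 - <<'E'
from h import *
T=np.load('top.npy',allow_pickle=True).item(); S=np.load('side.npy',allow_pickle=True).item()
def blobs(c,boxes,tag):
    W=world(c); g=c['color'].max(2)
    for name,(u0,v0,u1,v1),lo,hi in boxes:
        z=W[v0:v1,u0:u1]; m=(z[...,2]>lo)&(z[...,2]<hi); P=z[m]
        vv,uu=np.nonzero(m)
        print(tag,name,m.sum(),'med',np.median(P,0).round(1),'min',P.min(0).round(1),'max',P.max(0).round(1),'px',uu.mean().round(1)+u0,vv.mean().round(1)+v0)
b=[('cap',(345,198,373,224),36,60),('f275',(170,165,197,190),38,60),('f361',(228,155,254,178),38,60),('stud',(203,162,222,184),28,45),('or1',(385,198,412,220),25,60),('or2',(345,233,370,254),25,60)]
blobs(T,b,'top')
W=world(S)
# side view: pick points by world window
for name,(x,y) in {'cap':(437,-192),'stud':(530,100)}.items():
    print(name)
W=world(T)
print('bare',W[240,100],W[200,350],W[190,300])
hsv=cv2.cvtColor(T['color'],cv2.COLOR_RGB2HSV)
# dark disks by colour & circle fit, cast onto top plane
for name,(u0,v0,u1,v1),h in [('cap',(345,198,373,224),44),('f275',(170,165,197,190),50),('f361',(228,155,254,178),50)]:
    m=(T['color'][v0:v1,u0:u1].max(2)<45).astype(np.uint8)
    n,l,st,ce=cv2.connectedComponentsWithStats(m); i=1+st[1:,4].argmax()
    print(name,st[i],ce[i]+[u0,v0],onplane(T,*(ce[i]+[u0,v0]),h-15).round(1))
# plate top: bright pixels
m=((W[...,2]>2)&(W[...,2]<14)&(T['color'].min(2)>120)).astype(np.uint8); m[:, :160]=0;m[:,270:]=0;m[:150]=0;m[200:]=0
pts=np.argwhere(m)[:,::-1].astype(np.float32); r=cv2.minAreaRect(pts); print('plate',r,[onplane(T,*p,6).round(1).tolist() for p in cv2.boxPoints(r)],onplane(T,*r[0],6).round(1))
# side view heights
Ws=world(S)
for n,(u0,v0,u1,v1) in {'cap':(268,272,290,300),'stud':(245,183,259,197),'f1':(230,165,247,188),'f2':(258,188,276,210)}.items():
    P=Ws[v0:v1,u0:u1]; 
    for lo,hi in((20,60),(30,60)):
        m=(P[...,2]>lo)&(P[...,2]<hi)
        print('side',n,m.sum(),P[m].min(0).round(1),P[m].max(0).round(1))
E
```

```text
top cap 143 med [ 500.2 -285.6   43. ] min [ 481.1 -305.2   36.9] max [ 517.6 -267.4   48.2] px 361.7 209.3
top f275 146 med [590.9 222.5  49.3] min [574.1 204.1  38.8] max [612.1 240.3  54.2] px 182.3 175.6
top f361 137 med [623.5  55.5  49.2] min [607.7  38.3  39.3] max [642.5  72.7  54.4] px 240.9 164.9
top stud 41 med [608.4 139.4  32.5] min [598.8 128.3  28.2] max [619.2 148.6  38.7] px 212.3 171.4
top or1 154 med [ 507.1 -395.7   38. ] min [ 488.3 -415.5   25.3] max [ 525.2 -378.8   43.1] px 399.6 207.4
top or2 158 med [ 405.3 -270.9   37.8] min [ 386.2 -289.1   25.7] max [ 422.4 -253.7   44.5] px 357.5 243.3
cap
stud
bare [411.59733579 460.18603961  -1.7143407 ] [ 532.16671016 -264.24394901    3.87873491] [ 5.61696413e+02 -1.18469919e+02  4.34972508e-01]
cap [  9   7  14  12 136] [360.19117647 210.47794118] [ 497.9 -285.4   29. ]
f275 [  7   6  13  14 143] [182.84615385 177.46853147] [589.5 222.6  35. ]
f361 [  8   5  11  14 129] [240.79069767 166.62015504] [622.8  56.4  35. ]
plate ((214.49996948242188, 174.49998474121094), (108.99998474121094, 48.99999237060547), -0.0) [[531.1, 291.9, 6.0], [679.7, 299.5, 6.0], [682.1, -26.9, 6.0], [533.2, -26.5, 6.0]] [605.6 134.6   6. ]
side cap 250 [ 480.9 -306.9   20.2] [ 518.2 -266.1   45.1]
side cap 201 [ 480.9 -305.3   30.1] [ 518.2 -266.1   45.1]
side stud 34 [598.5 128.   20.3] [620.  145.7  34.8]
side stud 9 [606.1 133.3  30.9] [615.6 143.9  34.8]
side f1 112 [573.8 203.3  20.8] [610.3 240.2  51. ]
side f1 87 [574.1 203.3  30.2] [610.3 240.2  51. ]
side f2 138 [607.   37.7  20.8] [643.1  73.8  51.3]
side f2 106 [607.   37.7  30.3] [643.1  73.8  51.3]
```

move_arm(rows=[{"jaw": 100,"dp": [0,1,0],"rotation": [0,0,0.055]},{"jaw": 100,"dp": [0,1,0],"rotation": [0,0,0.055]},{"jaw": 100,"dp": [0,1,0],"rotation": [0,0,0.055]},{"jaw": 100,"dp": [0,1,0],"rotation": [0,0,0.055]},{"jaw": 100,"dp": [0,1,0],"rotation": [0,0,0.055]},{"jaw": 100,"dp": [0,1,0],"rotation": [0,0,0.055]},{"jaw": 100,"dp": [0,1,0],"rotation": [0,0,0.055]},{"jaw": 100,"dp": [0,1,0],"rotation": [0,0,0.055]},{"jaw": 100,"dp": [0,1,0],"rotation": [0,0,0.055]},{"jaw": 100,"dp": [0,1,0],"rotation": [0,0,0.055]},{"jaw": 100,"dp": [0,1,0],"rotation": [0,0,0.055]},{"jaw": 100,"dp": [0,1,0],"rotation": [0,0,0.055]},{"jaw": 100,"dp": [0,1,0],"rotation": [0,0,0.055]},{"jaw": 100,"dp": [0,1,0],"rotation": [0,0,0.055]},{"jaw": 100,"dp": [0,1,0],"rotation": [0,0,0.055]},{"jaw": 100,"dp": [0,1,0],"rotation": [0,0,0.055]},{"jaw": 100,"dp": [0,1,0],"rotation": [0,0,0.055]},{"jaw": 100,"dp": [0,1,0],"rotation": [0,0,0.055]},{"jaw": 100,"dp": [0,1,0],"rotation": [0,0,0.055]},{"jaw": 100,"dp": [0,1,0],"rotation": [0,0,0.055]}], force=80)

```text
t: 2.1
position: [551.4, 102.0, 230.8]
tcp_rot: [[0.987, 0.16, -0.001], [0.16, -0.987, -0.0], [-0.001, -0.0, -1.0]]
ft_force: [-1.3, 0.5, -0.4]
width: 85.6
```

move_arm(rows=[{"jaw": 100,"dp": [0,1,0.5],"rotation": [0,0,0.054]},{"jaw": 100,"dp": [0,1,0.5],"rotation": [0,0,0.054]},{"jaw": 100,"dp": [0,1,0.5],"rotation": [0,0,0.054]},{"jaw": 100,"dp": [0,1,0],"rotation": [0,0,0.054]},{"jaw": 100,"dp": [0,1,0],"rotation": [0,0,0.054]},{"jaw": 100,"dp": [0,1,0],"rotation": [0,0,0.054]},{"jaw": 100,"dp": [0,1,0],"rotation": [0,0,0.054]},{"jaw": 100,"dp": [0,1,0],"rotation": [0,0,0.054]},{"jaw": 100,"dp": [0,1,0],"rotation": [0,0,0.054]},{"jaw": 100,"dp": [0,1,0],"rotation": [0,0,0.054]},{"jaw": 100,"dp": [0,1,0],"rotation": [0,0,0.054]},{"jaw": 100,"dp": [0,1,0],"rotation": [0,0,0.054]},{"jaw": 100,"dp": [0,0,0],"rotation": [0,0,0]},{"jaw": 100,"dp": [0,0,0],"rotation": [0,0,0]}])

```text
t: 3.5
position: [503.7, -247.5, 185.9]
tcp_rot: [[0.884, -0.467, -0.001], [-0.467, -0.884, 0.001], [-0.001, -0.001, -1.0]]
ft_force: [0.2, 0.1, -0.0]
width: 85.5
```

```bash
cat >> h.py <<'E'
def to(x,y,z):
    o=bot.observe(); p=np.array(o['position']); R=np.array(o['tcp_rot'])
    print('t',o['t'],'p',p.round(1),'R',R.round(3).tolist(),'F',np.array(o['ft_force']).round(1),'w',round(o['width'],1))
    print('tool shift (30mm):',(R.T@(np.array([x,y,z])-p)/30).round(3))
E
python3 -c "
from h import *
to(499.7,-286,100)"
```

```text
t 3.5 p [ 503.7 -247.5  185.9] R [[0.884, -0.467, -0.001], [-0.467, -0.884, 0.001], [-0.001, -0.001, -1.0]] F [ 0.2  0.1 -0. ] w 85.5
tool shift (30mm): [0.485 1.197 2.862]
```

move_arm(rows=[{"jaw": 100,"dp": [0.25,0.6,0.9],"rotation": [0,0,0]},{"jaw": 100,"dp": [0.235,0.6,0.9],"rotation": [0,0,0]},{"jaw": 100,"dp": [0,0,0.9],"rotation": [0,0,0]},{"jaw": 100,"dp": [0,0,0.9],"rotation": [0,0,0]},{"jaw": 100,"dp": [0,0,0.6],"rotation": [0,0,0]},{"jaw": 100,"dp": [0,0,0],"rotation": [0,0,0]},{"jaw": 100,"dp": [0,0,0],"rotation": [0,0,0]}])

```text
t: 4.2
position: [500.5, -285.0, 60.4]
tcp_rot: [[0.885, -0.465, -0.001], [-0.465, -0.885, 0.001], [-0.001, -0.0, -1.0]]
ft_force: [-0.1, -0.5, -0.5]
width: 85.4
```

```bash
python3 - <<'E'
from h import *
to(499.7,-286,9)
s=cap('side')
cv2.imwrite('pics/s2.png',cv2.resize(s['color'][210:340,200:360,::-1],None,fx=4,fy=4,interpolation=cv2.INTER_CUBIC))
E
```

```text
t 4.2 p [ 500.5 -285.    60.4] R [[0.885, -0.465, -0.001], [-0.465, -0.885, 0.001], [-0.001, -0.0, -1.0]] F [-0.1 -0.5 -0.5] w 85.4
tool shift (30mm): [-0.008  0.043  1.713]
```

View pics/s2.png

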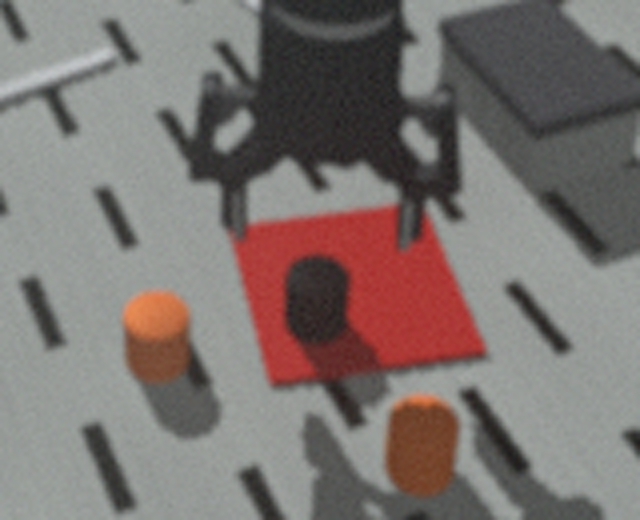

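The fingers straddle the cap, with tips at (235,235) and (408,240) and the cap top at (317,270). Descending to grip.

move_arm(rows=[{"jaw": 100,"dp": [0,0.04,0.6],"rotation": [0,0,0]},{"jaw": 100,"dp": [0,0,0.6],"rotation": [0,0,0]},{"jaw": 100,"dp": [0,0,0.5],"rotation": [0,0,0]},{"jaw": 100,"dp": [0,0,0],"rotation": [0,0,0]},{"jaw": 60,"dp": [0,0,0],"rotation": [0,0,0]},{"jaw": 30,"dp": [0,0,0],"rotation": [0,0,0]},{"jaw": 10,"dp": [0,0,0],"rotation": [0,0,0]},{"jaw": 0,"dp": [0,0,0],"rotation": [0,0,0]},{"jaw": 0,"dp": [0,0,0],"rotation": [0,0,0]},{"jaw": 0,"dp": [0,0,0],"rotation": [0,0,0]},{"jaw": 0,"dp": [0,0,0],"rotation": [0,0,0]},{"jaw": 0,"dp": [0,0,0],"rotation": [0,0,0]}], force=80)

```text
t: 5.45
position: [500.4, -287.6, 10.7]
tcp_rot: [[0.885, -0.466, 0.002], [-0.466, -0.885, -0.001], [0.002, 0.0, -1.0]]
ft_force: [-0.6, 0.5, 6.0]
width: 35.8
```

move_arm(rows=[{"jaw": 0,"dp": [0,0,-0.3],"rotation": [0,0,0]},{"jaw": 0,"dp": [0,0,-1],"rotation": [0,0,0]},{"jaw": 0,"dp": [0,0,-1],"rotation": [0,0,0]},{"jaw": 0,"dp": [0,0,-1],"rotation": [0,0,0]},{"jaw": 0,"dp": [0,0,0],"rotation": [0,0,0]},{"jaw": 0,"dp": [0,0,0],"rotation": [0,0,0]}])

```text
t: 6.05
position: [500.1, -287.5, 109.5]
tcp_rot: [[0.885, -0.466, 0.002], [-0.466, -0.885, -0.001], [0.002, 0.0, -1.0]]
ft_force: [-0.8, 0.1, -1.3]
width: 35.7
```

```bash
python3 - <<'E'
from h import *
to(608.5,139,100)
s=cap('side')
cv2.imwrite('pics/s3.png',cv2.resize(s['color'][170:300,210:350,::-1],None,fx=4,fy=4,interpolation=cv2.INTER_CUBIC))
E
```

```text
t 6.05 p [ 500.1 -287.5  109.5] R [[0.885, -0.466, 0.002], [-0.466, -0.885, -0.001], [0.002, 0.0, -1.0]] F [-0.8  0.1 -1.3] w 35.7
tool shift (30mm): [ -3.433 -14.261   0.303]
```

View pics/s3.png

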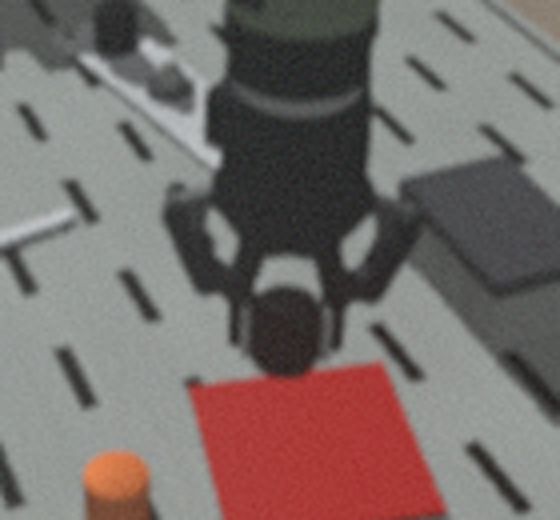

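The cap is lifted, spanning about (287,290) to (287,375). It looks shorter than it should, so I'm checking it for tilt with depth.

```bash
python3 - <<'E'
from h import *
s=cap('side'); W=world(s)
o=bot.observe(); p=o['position']; R=o['tcp_rot']
L=(W-p)@R   # tool frame
# crop px 268..295 cols, rows 238..268
for v in range(236,270,2):
    print(v,[tuple(L[v,u].round(0).astype(int)) for u in range(270,294,4)], s['color'][v,282])
E
```

```text
236 [(np.int64(-24), np.int64(16), np.int64(-73)), (np.int64(-15), np.int64(14), np.int64(-72)), (np.int64(-7), np.int64(-213), np.int64(110)), (np.int64(5), np.int64(-214), np.int64(110)), (np.int64(16), np.int64(-213), np.int64(109)), (np.int64(18), np.int64(17), np.int64(-77))] [150 155 153]
238 [(np.int64(-23), np.int64(18), np.int64(-70)), (np.int64(-15), np.int64(17), np.int64(-69)), (np.int64(-7), np.int64(-200), np.int64(107)), (np.int64(5), np.int64(-202), np.int64(107)), (np.int64(16), np.int64(-204), np.int64(109)), (np.int64(18), np.int64(16), np.int64(-70))] [152 156 153]
240 [(np.int64(-23), np.int64(13), np.int64(-60)), (np.int64(-18), np.int64(-190), np.int64(107)), (np.int64(-6), np.int64(-194), np.int64(109)), (np.int64(5), np.int64(-195), np.int64(109)), (np.int64(16), np.int64(-195), np.int64(108)), (np.int64(18), np.int64(16), np.int64(-66))] [139 143 142]
242 [(np.int64(-23), np.int64(13), np.int64(-54)), (np.int64(-17), np.int64(-182), np.int64(107)), (np.int64(-6), np.int64(-14), np.int64(-33)), (np.int64(2), np.int64(-17), np.int64(-32)), (np.int64(16), np.in
[... 3117 characters left out ...]
), (np.int64(17), np.int64(-91), np.int64(102)), (np.int64(27), np.int64(-91), np.int64(101))] [116  51  50]
266 [(np.int64(-24), np.int64(-81), np.int64(103)), (np.int64(-7), np.int64(602), np.int64(-545)), (np.int64(-3), np.int64(-83), np.int64(103)), (np.int64(7), np.int64(-86), np.int64(106)), (np.int64(17), np.int64(-84), np.int64(102)), (np.int64(27), np.int64(-85), np.int64(103))] [174  63  62]
268 [(np.int64(-24), np.int64(-75), np.int64(105)), (np.int64(-13), np.int64(-76), np.int64(104)), (np.int64(-3), np.int64(-76), np.int64(104)), (np.int64(7), np.int64(-77), np.int64(103)), (np.int64(17), np.int64(-77), np.int64(103)), (np.int64(27), np.int64(-79), np.int64(104))] [169  53  54]
```

The cap is upright in the grip: its top is at tool z −33, its rim about 6 mm beyond the TCP, and its axis about 1.5 mm off in −y. Moving over to the stud.

move_arm(rows=[{"jaw": 0,"dp": [0.1,-1,0],"rotation": [0,0,-0.048]},{"jaw": 0,"dp": [0.1,-1,0],"rotation": [0,0,-0.048]},{"jaw": 0,"dp": [0.1,-1,0],"rotation": [0,0,-0.048]},{"jaw": 0,"dp": [0.1,-1,0],"rotation": [0,0,-0.048]},{"jaw": 0,"dp": [0.1,-1,0],"rotation": [0,0,-0.048]},{"jaw": 0,"dp": [0.1,-1,0],"rotation": [0,0,-0.048]},{"jaw": 0,"dp": [0.1,-1,0],"rotation": [0,0,-0.048]},{"jaw": 0,"dp": [0.1,-1,0],"rotation": [0,0,-0.048]},{"jaw": 0,"dp": [0.1,-1,0],"rotation": [0,0,-0.048]},{"jaw": 0,"dp": [0.1,-1,0],"rotation": [0,0,-0.048]},{"jaw": 0,"dp": [0.1,-1,0],"rotation": [0,0,-0.048]},{"jaw": 0,"dp": [0.1,-1,0],"rotation": [0,0,-0.048]},{"jaw": 0,"dp": [0.1,-1,0],"rotation": [0,0,-0.048]},{"jaw": 0,"dp": [0.1,-1,0],"rotation": [0,0,-0.048]},{"jaw": 0,"dp": [0,0,0],"rotation": [0,0,0]},{"jaw": 0,"dp": [0,0,0],"rotation": [0,0,0]}])

```text
t: 7.75
position: [610.1, 112.4, 106.9]
tcp_rot: [[0.982, 0.187, -0.003], [0.187, -0.982, -0.001], [-0.003, 0.0, -1.0]]
ft_force: [-0.5, -0.4, -0.3]
width: 36.1
```

```bash
python3 -c "
from h import *
to(608.5,139,75)"
```

```text
t 7.75 p [610.1 112.4 106.9] R [[0.982, 0.187, -0.003], [0.187, -0.982, -0.001], [-0.003, 0.0, -1.0]] F [-0.5 -0.4 -0.3] w 36.1
tool shift (30mm): [ 0.117 -0.883  1.062]
```

move_arm(rows=[{"jaw": 0,"dp": [0.12,-0.83,0.5],"rotation": [0,0,0]},{"jaw": 0,"dp": [0,0,0.5],"rotation": [0,0,0]},{"jaw": 0,"dp": [0,0,0.5],"rotation": [0,0,0]},{"jaw": 0,"dp": [0,0,0],"rotation": [0,0,0]},{"jaw": 0,"dp": [0,0,0],"rotation": [0,0,0]}])

```text
t: 8.25
position: [609.7, 135.9, 62.8]
tcp_rot: [[0.983, 0.184, -0.002], [0.184, -0.983, -0.0], [-0.002, 0.0, -1.0]]
ft_force: [0.6, -0.3, 0.4]
width: 35.8
```

```bash
python3 - <<'E'
from h import *
to(608.5,139,34)
s=cap('side'); W=world(s); o=bot.observe(); L=(W-o['position'])@o['tcp_rot']
cv2.imwrite('pics/s4.png',cv2.resize(s['color'][120:220,190:310,::-1],None,fx=5,fy=5,interpolation=cv2.INTER_CUBIC))
near=(abs(L[...,0])<30)&(abs(L[...,1])<30)
dark=s['color'].max(2)<80
def circ(m,r,n):
    P=W[m][:,:2]; 
    from scipy.optimize import least_squares
    q=least_squares(lambda c:np.hypot(*(P-c).T)-r,P.mean(0)+[0,5],loss='soft_l1').x; print(n,m.sum(),q.round(1))
v,u=np.mgrid[:384,:512]
box=(u>190)&(u<310)&(v>120)&(v<220)
z=W[...,2]
# cap side wall in view: tool z -28..4, |x|<13
circ(box&(L[...,2]>-27)&(L[...,2]<5)&(abs(L[...,0])<15)&(abs(L[...,1])<25),19,'held cap')
circ(box&near&(z>16)&(z<34)&(L[...,2]>8),11,'stud')
for c0,n in(((592,222),'f1'),((624.8,55.5),'f2')):
    circ(box&(z>18)&(z<47)&(np.hypot(W[...,0]-c0[0],W[...,1]-c0[1])<26),19,n)
E
```

```text
t 8.25 p [609.7 135.9  62.8] R [[0.983, 0.184, -0.002], [0.184, -0.983, -0.0], [-0.002, 0.0, -1.0]] F [ 0.6 -0.3  0.4] w 35.8
tool shift (30mm): [-0.02  -0.109  0.961]
held cap 58 [608.7 138. ]
stud 37 [609.1 142.5]
f1 85 [593.4 225.8]
f2 103 [626.4  58.6]
```

View pics/s4.png

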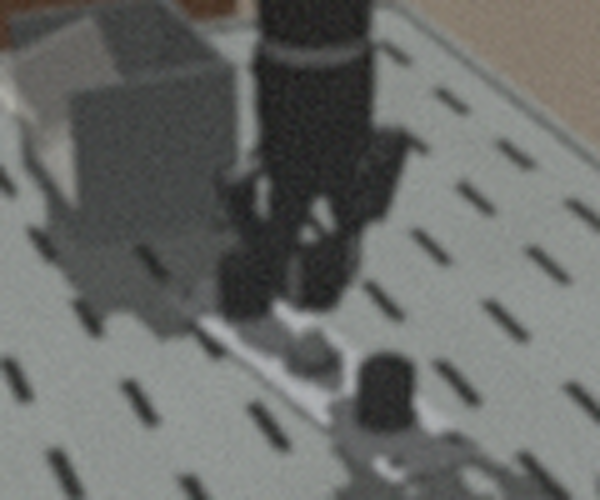

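The held cap is at about (322,275), above the stud at (315,350), with fitted caps at (245,290) and (385,390). The view estimates disagree by about 2.5 mm, so I'm comparing like with like.

```bash
python3 - <<'E'
from h import *
d=np.array([.393,.919]); l=np.array([.919,-.393]); acc={}
for k in range(4):
    s=cap('side'); W=world(s); z=W[...,2]; o=bot.observe(); p=o['position']
    for n,c,(a,b) in (('held',p[:2]+[0,1.5],(p[2]-2,p[2]+24)),('f1',(592,222),(15,44)),('f2',(625,55.5),(15,44)),('stud',(608.5,139),(24,34))):
        q=(W[...,:2]-np.array(c)); S=q@d; T=q@l
        m=(z>a)&(z<b)&(abs(T)<6)&(abs(S)<28)
        acc.setdefault(n,[]).append((np.median(S[m]),m.sum()))
        if k==0 and n in('held','f2'):
            for t in range(-24,24,4):
                mm=(z>a)&(z<b)&(abs(T-t-2)<2)&(abs(S)<28); print(n,t+2,mm.sum(),np.median(S[mm]).round(1) if mm.any() else '')
for n in acc: print(n,np.mean(acc[n],0).round(2))
E
```

```text
held -22 5 -23.1
held -18 6 -21.5
held -14 6 -25.0
held -10 12 -20.6
held -6 7 -17.5
held -2 5 -16.6
held 2 7 -17.9
held 6 14 -17.1
held 10 7 -15.9
held 14 7 -11.6
held 18 6 -2.2
held 22 6 0.4
f2 -22 0 
f2 -18 8 0.7
f2 -14 15 -8.9
f2 -10 8 -13.7
f2 -6 7 -15.3
f2 -2 12 -14.5
f2 2 11 -15.8
f2 6 8 -14.3
f2 10 8 -12.7
f2 14 9 -9.3
f2 18 6 -4.7
f2 22 0 
held [-17.72  27.25]
f1 [-14.98  25.75]
f2 [-14.94  24.25]
stud [-4.49 10.75]
```

move_arm(rows=[{"jaw": 0,"dp": [0,-0.11,0.2],"rotation": [0,0,0]},{"jaw": 0,"dp": [0,0,0.2],"rotation": [0,0,0]},{"jaw": 0,"dp": [0,0,0.1],"rotation": [0,0,0]},{"jaw": 0,"dp": [0,0,0.1],"rotation": [0,0,0]},{"jaw": 0,"dp": [0,0,0.1],"rotation": [0,0,0]},{"jaw": 0,"dp": [0,0,0],"rotation": [0,0,0]},{"jaw": 0,"dp": [0,0,0],"rotation": [0,0,0]}])

```text
t: 9.2
position: [609.5, 140.2, 42.2]
tcp_rot: [[0.983, 0.186, -0.0], [0.186, -0.983, -0.0], [-0.0, -0.0, -1.0]]
ft_force: [0.6, 0.8, 0.4]
width: 35.7
```

move_arm(rows=[{"jaw": 0,"dp": [0,0,0.05],"rotation": [0,0,0]},{"jaw": 0,"dp": [0,0,0.05],"rotation": [0,0,0]},{"jaw": 0,"dp": [0,0,0],"rotation": [0,0,0]},{"jaw": 0,"dp": [0,0,0],"rotation": [0,0,0]}])

```text
t: 9.6
position: [609.5, 140.2, 39.3]
tcp_rot: [[0.983, 0.186, -0.0], [0.186, -0.983, 0.0], [-0.0, -0.0, -1.0]]
ft_force: [-0.4, -0.1, -0.3]
width: 35.9
```

move_arm(rows=[{"jaw": 0,"dp": [0,0,0.05],"rotation": [0,0,0]},{"jaw": 0,"dp": [0,0,0.05],"rotation": [0,0,0]},{"jaw": 0,"dp": [0,0,0],"rotation": [0,0,0]},{"jaw": 0,"dp": [0,0,0],"rotation": [0,0,0]}])

```text
t: 10.0
position: [609.4, 140.2, 36.2]
tcp_rot: [[0.983, 0.186, -0.0], [0.186, -0.983, -0.0], [-0.0, 0.0, -1.0]]
ft_force: [-0.2, 0.9, -0.2]
width: 35.8
```

```bash
python3 -c "
from h import *
o=bot.observe();print(o['ft_force'],o['wrist_torque'],o['position'])"
```

```text
[-0.17460051  0.8603886  -0.16913422] [-0.00732679  0.00433689 -0.03879575] [609.38550794 140.21178475  36.17581537]
```

move_arm(rows=[{"jaw": 0,"dp": [0,0,0.05],"rotation": [0,0,0]},{"jaw": 0,"dp": [0,0,0.05],"rotation": [0,0,0]},{"jaw": 0,"dp": [0,0,0],"rotation": [0,0,0]},{"jaw": 0,"dp": [0,0,0],"rotation": [0,0,0]}])

```text
t: 10.4
position: [610.1, 139.9, 33.6]
tcp_rot: [[0.983, 0.186, 0.001], [0.186, -0.983, -0.001], [0.001, 0.001, -1.0]]
ft_force: [1.5, -1.4, 2.1]
width: 35.7
```

move_arm(rows=[{"jaw": 0,"dp": [0,0,0.05],"rotation": [0,0,0]},{"jaw": 0,"dp": [0,0,0.05],"rotation": [0,0,0]},{"jaw": 0,"dp": [0,0,0],"rotation": [0,0,0]},{"jaw": 0,"dp": [0,0,0],"rotation": [0,0,0]}])

```text
t: 10.8
position: [610.6, 140.1, 32.0]
tcp_rot: [[0.983, 0.186, 0.003], [0.186, -0.983, -0.0], [0.002, 0.001, -1.0]]
ft_force: [0.2, -2.6, 11.0]
width: 35.6
```

move_arm(rows=[{"jaw": 0,"dp": [0,0,0.05],"rotation": [0,0,0]},{"jaw": 0,"dp": [0,0,0.05],"rotation": [0,0,0]},{"jaw": 0,"dp": [0,0,0],"rotation": [0,0,0]},{"jaw": 0,"dp": [0,0,0],"rotation": [0,0,0]}], force=100)

```text
t: 11.2
position: [610.2, 139.8, 28.5]
tcp_rot: [[0.983, 0.186, 0.002], [0.186, -0.983, -0.001], [0.002, 0.001, -1.0]]
ft_force: [-0.7, -2.8, 7.8]
width: 35.5
```

move_arm(rows=[{"jaw": 0,"dp": [0,0,0.05],"rotation": [0,0,0]},{"jaw": 0,"dp": [0,0,0.05],"rotation": [0,0,0]},{"jaw": 0,"dp": [0,0,0],"rotation": [0,0,0]},{"jaw": 0,"dp": [0,0,0],"rotation": [0,0,0]}])

```text
t: 11.6
position: [610.3, 139.8, 25.0]
tcp_rot: [[0.983, 0.186, 0.002], [0.186, -0.983, -0.001], [0.001, 0.001, -1.0]]
ft_force: [1.3, -2.1, 5.6]
width: 35.5
```

move_arm(rows=[{"jaw": 0,"dp": [0,0,0.05],"rotation": [0,0,0]},{"jaw": 0,"dp": [0,0,0.05],"rotation": [0,0,0]},{"jaw": 0,"dp": [0,0,0],"rotation": [0,0,0]},{"jaw": 0,"dp": [0,0,0],"rotation": [0,0,0]}])

```text
t: 12.0
position: [610.0, 140.0, 21.2]
tcp_rot: [[0.983, 0.186, 0.001], [0.186, -0.983, -0.001], [0.001, 0.001, -1.0]]
ft_force: [2.6, -2.1, -0.3]
width: 35.4
```

move_arm(rows=[{"jaw": 0,"dp": [0,0,0.05],"rotation": [0,0,0]},{"jaw": 0,"dp": [0,0,0.05],"rotation": [0,0,0]},{"jaw": 0,"dp": [0,0,0],"rotation": [0,0,0]},{"jaw": 0,"dp": [0,0,0],"rotation": [0,0,0]}])

```text
t: 12.4
position: [609.7, 140.0, 17.6]
tcp_rot: [[0.983, 0.186, 0.0], [0.186, -0.983, -0.0], [0.0, 0.0, -1.0]]
ft_force: [5.6, -3.3, -4.7]
width: 35.3
```

move_arm(rows=[{"jaw": 0,"dp": [0,0,0.05],"rotation": [0,0,0]},{"jaw": 0,"dp": [0,0,0.05],"rotation": [0,0,0]},{"jaw": 0,"dp": [0,0,0],"rotation": [0,0,0]},{"jaw": 0,"dp": [0,0,0],"rotation": [0,0,0]}])

```text
t: 12.8
position: [609.9, 140.1, 15.6]
tcp_rot: [[0.983, 0.186, 0.001], [0.186, -0.983, -0.0], [0.001, 0.0, -1.0]]
ft_force: [3.9, -3.8, 3.2]
width: 35.2
```

move_arm(rows=[{"jaw": 0,"dp": [0,0,0.05],"rotation": [0,0,0]},{"jaw": 0,"dp": [0,0,0],"rotation": [0,0,0]},{"jaw": 0,"dp": [0,0,0],"rotation": [0,0,0]},{"jaw": 0,"dp": [0,0,0],"rotation": [0,0,0]}])

```text
t: 13.2
position: [609.9, 140.1, 14.4]
tcp_rot: [[0.983, 0.186, 0.001], [0.186, -0.983, -0.0], [0.001, 0.001, -1.0]]
ft_force: [2.9, -4.9, 6.5]
width: 35.4
```

move_arm(rows=[{"jaw": 0,"dp": [0,0,0.05],"rotation": [0,0,0]},{"jaw": 0,"dp": [0,0,0],"rotation": [0,0,0]},{"jaw": 0,"dp": [0,0,0],"rotation": [0,0,0]},{"jaw": 0,"dp": [0,0,0],"rotation": [0,0,0]}])

```text
t: 13.6
position: [609.9, 140.1, 13.8]
tcp_rot: [[0.983, 0.186, 0.001], [0.186, -0.983, -0.0], [0.001, 0.001, -1.0]]
ft_force: [-0.8, -4.5, 12.5]
width: 35.4
```

```bash
python3 - <<'E'
from h import *
s=cap('side');
cv2.imwrite('pics/s5.png',cv2.resize(s['color'][120:220,190:310,::-1],None,fx=5,fy=5,interpolation=cv2.INTER_CUBIC))
F=[]
for k in range(5):
    o=bot.observe();F.append(o['ft_force']); cap('side')
print(np.mean(F,0),o['position'],o['t'])
E
```

```text
[ 0.22392493 -4.63394145 12.22039785] [609.9307041  140.05662301  13.78838894] 13.85
```

View pics/s5.png

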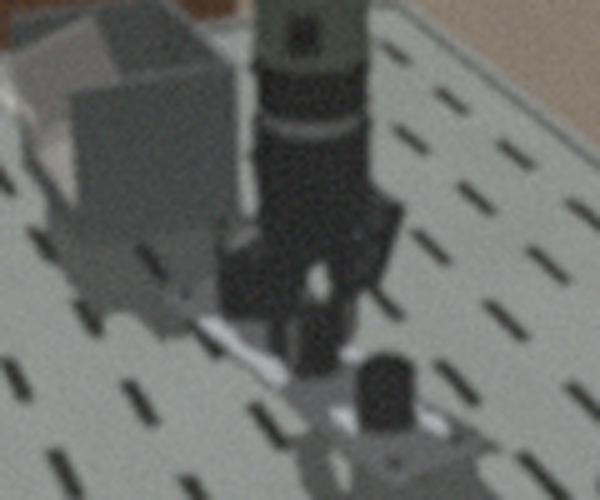

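```bash
python3 -c "
from h import *
bot.job_done(); o=bot.observe(); print(o['ft_force'],o['position'],o['t'])"
```

```text
the job is handed in; nothing more can be done
the job is handed in; nothing more can be done
```

The loose cap is snapped onto the bare middle stud (place_b), and I handed the job in at about 13.9 s with the gripper still holding and pressing it down.

- **Click:** the push rose to about 11 N and fell off. It then turned to a downward pull of about 5 N at the depth where the cap should snap on.
- **Final press:** the last readings averaged about 12 N downward, slightly above the 10 N asked. The cap's rim is about 2 mm above the plate, and the push stiffened sharply over the last step, so the washer looks fully squeezed. I judged this from force and height, because the washer cannot be seen directly.
- **Last picture:** it shows the cap seated upright between the fingers on the plate.
- **Other objects:** I never moved near the tyre lever, tin box or orange look-alikes. I did not check their positions again at the end.

**Readings that disagreed:**
- The top and side views differed by 2–3 mm on the stud's position. I aimed near the side-view value and the cap went on cleanly.
- A sideways force of about 4.6 N remained at the end.
- The gripper read about 35.5 mm on the 38 mm cap, but the cap did not slip.

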